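# Sweep the carving offcuts into the offcut cupboard

### The arm

A 6-joint arm with a two-finger parallel gripper is mounted at the origin on the work surface. World frame = base frame: x ahead of the robot, y to its left, z up, the work surface at z = 0. Lengths are in m, angles in degrees, forces in N, time in s.
With the tool pointing down it reaches from about 0.375 to 0.9 m from the base axis. Payload 3.1 kg.
Tool frame: the origin (TCP) lies between the finger pads; the fingertips stand 11 mm ahead of it and the grasp point (between the pads) lies 8 mm behind it; x points along the fingers, y is the direction in which the jaws open and shut, and the axes are right-handed (so a half turn about x gives the same grasp; the last joint's range is limited). The gripper opens to 87 mm and grips with 3 to 60 N. Pads are 19 mm wide; open, the fingers measure 117 mm over their backs; the gripper's body (75 mm by 190 mm) begins 51 mm behind the grasp point.
Start: joints at [62.768, 30.224, 82.088, -0, 67.689, -10.227], TCP at [0.183, 0.598, 0.234] pointing down, gripper open.
Joint ranges: [-176.69, 176.69], [-43.24, 126.21], [12.49, 139.97], [-82, 262], [0, 151.66], [-163.58, 163.58]. Speed limits (degrees/s): [159.86, 159.86, 180, 180, 180, 180].

### API

Orientations are given as a 3x3 rotation matrix whose columns are the frame's x, y, z axes.
In Python, from rig import bot gives the robot as it stands.
- The arm moves only by the shell command python3 -m inch 'ROWS' [OPENING]. ROWS is a JSON object of lists of equal length, an entry for each row: "dp": the shift along the tool's x, y, z in mm, a list of three; "yaw": the turn about the tool's x in degrees. In form: {"dp": [[tx, ty, tz], ...], "yaw": [yaw, ...]}. A call has 1 to 20 rows; each row shifts and turns the commanded pose from where the row before left it, along the tool's axes as they then stand; what a row does not reach is not made up. A row lasts 1/12 s, in which the tool goes at most 41.7 mm and 7.16 degrees, less where a joint would pass 70% of its speed; a pose out of reach is approached as far as the arm can. A call is refused whole if a number of a shift passes 41.7 or a number of a turn 7.16, either way. A call with a gripper value outside its range is refused whole. OPENING is the finger opening in mm, from 0 to 87, set as the call begins (- or left out, the last holds). The fingers move at their own pace and stop on an object; the grip force is fixed at half the most. Time passes only in rows, so rows that do not move let the fingers close. It gives the time, the measured TCP pose, the force and the opening at its end, in the units of the state.
- bot.read_state(): the state, without advancing time (a new reading comes with each control period).
- bot.capture(name): name is "side" or "top"; returns a dict with "color" (420x560x3 uint8, red, green, blue), "intrinsics" (3x3 intrinsics, pixels), "pose" (4x4, takes a point from camera to world coordinates). Camera axes: x right, y down, z forward; pixel columns grow to the right and rows downward; lengths in m; the calibration is good to about 2 mm. A picture is of the moment at which its call begins. There is no depth.
- bot.hand_in(): hands the job in, once; it reports no verdict.
The state is a dict: "time_s": time; "joint_positions": joint angles; "qvel": joint speeds; "tau": joint torques, N m; "position": TCP position; "tcp_rot": TCP orientation; "force": force on the tool from outside, world axes, zero at the start; "moment": the same for the moment, N m; "opening": opening from 0.0 (shut) to 1.0 (fully open).
Only numpy, scipy, OpenCV 4.12 (cv2) and the standard library are available. Lean on these libraries where they do the work, as an engineer would, in place of code of your own. Each camera call takes 0.05 s, during which the arm holds its last target.

### The job

Pull the cupboard's door open by its handle until it stands wide, square to the doorway or further. Then take the scraper block and use it, not the fingers, to sweep all three wood offcuts along the tray and over the sill so that they drop into the cupboard. Leave the scraper standing upright on the tray and the door open, and do not disturb the other things on the table.

Things in the scene. Friction and masses are not known exactly. Their poses are not given: they have to be found in the camera images.
- doorway (a point): Middle of the cupboard's sill, level with the tray's surface, 50 above the table. Cupboard and tray are one fixed wooden unit. x points level into the cupboard, y across the doorway, z up. At x = 0 the tray's edge drops 42 into the inside, 188 wide and 180 deep (x = 0 to 180). The doorway is 188 wide, 118 high above the sill; the cupboard's clear roof tops out 126 above the sill.
- tray_end (a point): Middle of the tray's outer end, on its surface, 410 before the sill; axes as for the doorway. The flat tray is 180 wide between two side lips 10 high and 10 thick that run along it; this end is open.
- door (a joint): Angle of the cupboard's upright wooden door, rad: 0 shut, 1.57 square to the doorway, 1.9 its stop. It swings out over the tray, anticlockwise seen from above, and stays where left; about 1 N at the handle moves it. Panel 213 wide, 100 high, 14 thick; its lower edge is 14 above the tray (clears the lips), its top edge 164 above the table.
- door_hinge (a point): Point on the door's upright hinge axis, 119 above the table, in the plane of the door's outer face, 15 before the sill and 115 to the -y side of its middle. Its x axis turns with the door: through the panel from outer to inner face; y points along the panel away from the hinge.
- door_handle (a point): Middle of the door's handle: an upright round steel bar 14 thick, 42 out from the door's outer face, 185 from the hinge along the panel, with a round 14 thick stem at each end back to the door. The bar's ends are 43 above and below this point, which is 119 above the table. Axes as for the hinge point.
- scraper_center (a point): Centre, half-way up, of the wooden scraper block, 125 high overall: a blade block 140 long (its y), 34 thick (its x), 36 high, and in the middle on top of it an upright square dark wood post 30 x 30 (its faces along x and y), 89 high. Stands upright on the table; weighs 0.25 to 0.5 kg.
- offcut0_center (a point): Centre of a dark wood offcut, 64 long (its x), 28 wide (its y), 20 high, 30 g. One of three alike lying on the outer part of the tray, out of the reach of the swinging door.
- offcut1_center (a point): Centre of a dark wood offcut, 64 long (its x), 28 wide (its y), 20 high, 30 g. One of three alike lying on the outer part of the tray, out of the reach of the swinging door.
- offcut2_center (a point): Centre of a dark wood offcut, 64 long (its x), 28 wide (its y), 20 high, 30 g. One of three alike lying on the outer part of the tray, out of the reach of the swinging door.
- elephant: Bystander: grey stone carved elephant, 130 long, 100 high. Origin at the middle of its underside.
- bird: Bystander: slim dark carved bird on a 58 disc, 165 high. Origin at the middle of its underside.
- wax_jar: Bystander: amber glass jar with a steel cap, 72 across, 70 high. Origin at the middle of its underside.
- mallet: Bystander: wooden carver's mallet standing on its head, 76 across, 235 high. Origin at the middle of its underside.
- sanding_block: Bystander: cork block 110 x 65 x 35 high. Origin at the middle of its underside.
- blank: Bystander: dark uncarved wood block 170 x 60 x 55 high. Origin at the middle of its underside.
- mug: Bystander: white mug, 80 across, 90 high. Origin at the middle of its underside.
Things that resemble listed ones, but are neither listed nor needed, are in the scene too. Leave any orange look-alike of the part that bears offcut0_center alone. What is shaped like the part that bears scraper_center but yellow is not meant.

How it is judged:
By the outcome, as a careful person would: the job done as asked, in the order asked, and still so for the second after the job is handed in, with the robot touching nothing.
It also fails if it takes over 67 s, if anything falls off the work surface, if the arm or the gripper's body presses on something with over 40 N, if the wrist force passes 120 N, or if a joint passes its speed limit or range.

## Working session

There is one attempt and no reset: what is moved stays moved. The work goes in short steps, Python scripts to look and compute and a shell command to move; the robot and the scene stay as the last step left them, time stands still between calls to the robot, and variables do not carry over. Pictures are saved under pics/ and viewed, and the job is handed in when it is done.

```bash
ls; mkdir -p pics; python3 - <<'E'
from rig import bot
import cv2,numpy as np,json
np.set_printoptions(precision=4,suppress=True)
for n in("side","top"):
    c=bot.capture(n); cv2.imwrite(f"pics/{n}0.png",c["color"][:,:,::-1]); print(n,np.array(c["intrinsics"]),np.array(c["pose"]))
    np.savez(f"{n}0.npz",**c)
print(bot.read_state())
E
```

```text
pics
side [[429.0818   0.     275.1696]
 [  0.     429.0818 208.3879]
 [  0.       0.       1.    ]] [[-0.94   -0.1985  0.2773  0.2266]
 [-0.341   0.5574 -0.757   0.6088]
 [-0.0043 -0.8062 -0.5917  0.7792]
 [ 0.      0.      0.      1.    ]]
top [[429.3106   0.     274.7326]
 [  0.     429.3106 200.6863]
 [  0.       0.       1.    ]] [[ 0.0187 -0.9963  0.084   0.449 ]
 [-0.9998 -0.0188 -0.0005 -0.2371]
 [ 0.0021 -0.084  -0.9965  1.3866]
 [ 0.      0.      0.      1.    ]]
{'time_s': 0.1, 'joint_positions': array([ 62.7651,  30.2719,  82.1486,  -0.0007,  67.6893, -10.2285]), 'qvel': array([ 0.0384, -0.0976, -0.2353, -0.0768, -0.0792, -0.0557]), 'tau': array([ -0.0008, -44.0986, -17.7149,   0.0635,   0.0534,  -0.    ]), 'position': array([0.1825, 0.5971, 0.2327]), 'tcp_rot': array([[-0.0009,  0.2925,  0.9563],
       [-0.0017,  0.9563, -0.2925],
       [-1.    , -0.0019, -0.0003]]), 'force': array([-0.1835, -0.5121, -1.1671]), 'moment': array([0.0076, 0.0321, 0.0495]), 'opening': 0.9963466393287891}
```

View pics/side0.png

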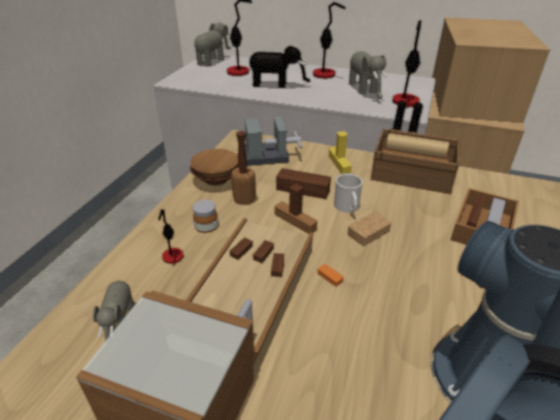

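View pics/top0.png

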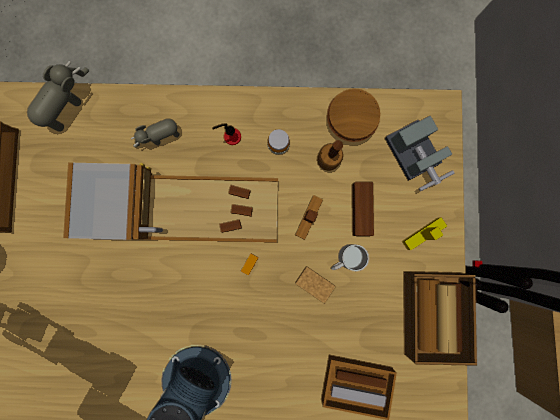

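Side view: the cupboard is bottom left (160,360), and the tray carries three dark offcuts at (241,247), (263,250) and (278,264). The dark-post scraper is at (296,208). Top view: door handle (150,230); offcuts (239,191), (241,210), (230,226); scraper (310,216).

Could be mistaken: the orange offcut look-alike is at top (249,264) and the yellow scraper at top (425,235). By the description I want the dark ones and the brown scraper. Next come close crops.

```bash
python3 - <<'E'
import cv2,numpy as np
t=cv2.imread("pics/top0.png"); s=cv2.imread("pics/side0.png")
cv2.imwrite("pics/tc.png",cv2.resize(t[150:260,130:330],None,fx=4,fy=4,interpolation=cv2.INTER_CUBIC))
cv2.imwrite("pics/tc2.png",cv2.resize(t[150:250,60:180],None,fx=6,fy=6,interpolation=cv2.INTER_CUBIC)[:600])
cv2.imwrite("pics/sc.png",cv2.resize(s[170:370,90:350],None,fx=3,fy=3,interpolation=cv2.INTER_CUBIC))
E
```

```text
(no output)
```

View pics/tc.png

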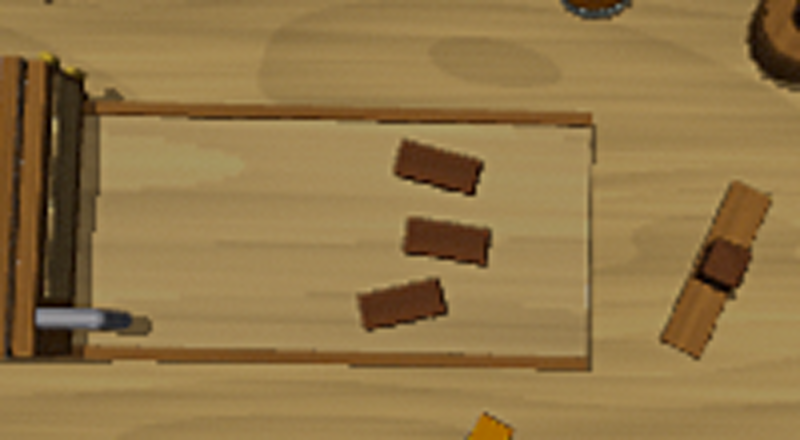

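View pics/tc2.png

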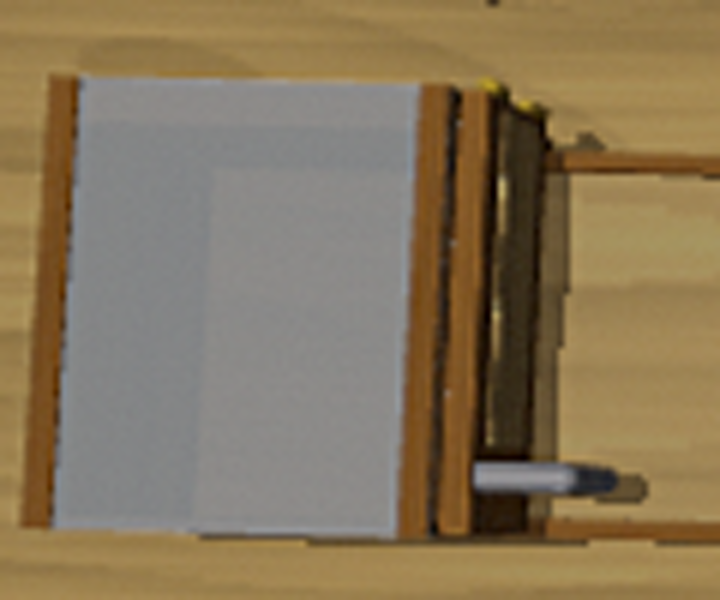

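View pics/sc.png

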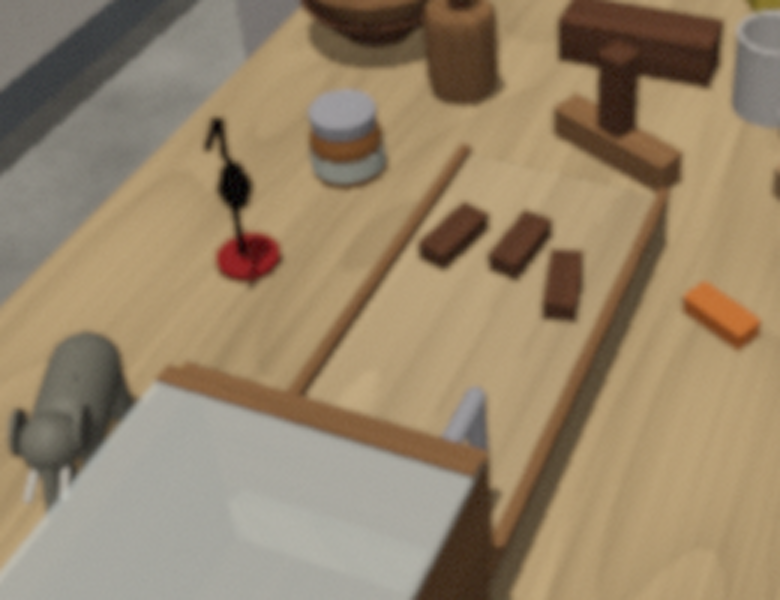

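The crops show the brown scraper with a dark post, top crop post (730,260), its yellow twin elsewhere. The three dark offcuts are on the tray, the orange one off it at crop (490,425), and the handle bar's top is at crop (105,317).

```bash
cat > h.py <<'E'
import numpy as np,cv2
np.set_printoptions(precision=4,suppress=True)
C={n:np.load(f"{n}0.npz") for n in("side","top")}
def ray(n,uv):
    K=C[n]["intrinsics"];T=C[n]["pose"]
    d=T[:3,:3]@np.linalg.solve(K,[uv[0],uv[1],1.]);return T[:3,3],d/np.linalg.norm(d)
def plane(n,uv,z):
    o,d=ray(n,uv);return o+d*(z-o[2])/d[2]
def tri(a,b):
    o1,d1=ray("top",a);o2,d2=ray("side",b)
    A=np.stack([d1,-d2],1);s=np.linalg.lstsq(A,o2-o1,rcond=None)[0]
    p,q=o1+s[0]*d1,o2+s[1]*d2;return (p+q)/2,np.linalg.norm(p-q)
def proj(n,P):
    K=C[n]["intrinsics"];T=C[n]["pose"];P=np.atleast_2d(P)
    c=(P-T[:3,3])@T[:3,:3];q=c@K.T;return q[:,:2]/q[:,2:]
tc=lambda U,V:((U+.5)/4-.5+130,(V+.5)/4-.5+150)
tc2=lambda U,V:((U+.5)/6-.5+60,(V+.5)/6-.5+150)
sc=lambda U,V:((U+.5)/3-.5+90,(V+.5)/3-.5+170)
E
python3 - <<'E'
from h import *
for n,a,b in [("farlip end",tc(593,115),sc(466,148)),("nearlip end",tc(591,367),sc(664,190)),("bar top",tc2(571,478),sc(478,394)),
 ("post top",tc(733,257),sc(618,50)),("cup near front",tc2(410,533),sc(486,470)),("cup far front",tc2(435,84),sc(180,372)),
 ("blade farL top",tc(738,180),sc(568,98)),("blade near",tc(698,357),sc(668,187))]:
    print(n,*tri(a,b),a,b)
E
```

```text
farlip end [ 0.6307 -0.2468  0.0517] 0.0025151355235916804 (277.875, 178.375) (245.0, 219.0)
nearlip end [ 0.4375 -0.2478  0.054 ] 0.004374033609541392 (277.375, 241.375) (311.0, 233.0)
bar top [0.4649 0.1047 0.1528] 0.0010560669109422553 (154.75, 229.25) (249.0, 301.0)
post top [ 0.518  -0.3514  0.1199] 0.0016893319156946118 (312.875, 213.875) (295.66666666666663, 186.33333333333334)
cup near front [0.4343 0.1726 0.172 ] 0.005817965148207722 (127.91666666666667, 238.41666666666669) (251.66666666666666, 326.33333333333337)
cup far front [0.6455 0.1689 0.1734] 0.009601263301368597 (132.08333333333331, 163.58333333333334) (149.66666666666666, 293.6666666666667)
blade farL top [ 0.5774 -0.3631  0.0437] 0.012995960223000137 (314.125, 194.625) (279.0, 202.33333333333334)
blade near [ 0.4507 -0.334  -0.0132] 0.013019556968842324 (304.125, 238.875) (312.33333333333337, 232.0)
```

```bash
cat >> h.py <<'E'
def unit(p,P):
    x0,y0,a=p; X=np.array([np.sin(a),np.cos(a),0]);Z=np.array([0,0,1.]);Y=np.cross(Z,X)
    P=np.atleast_2d(P)/1000.;return np.array([x0,y0,.05])+P@np.stack([X,Y,Z])
def line(img,n,P,col,s,off,closed=False):
    q=((proj(n,P)-off+.5)*s-.5);cv2.polylines(img,[np.round(q).astype(int)],closed,col,1,cv2.LINE_AA)
E
python3 - <<'E'
from h import *
from scipy.optimize import least_squares
M=[((-410,-100,10),tc(593,115),sc(466,148)),((-410,100,10),tc(591,367),sc(664,190)),((-57,70,112),tc2(565,478),sc(480,390))]
extra=[((-57,-100,10),None)]
def f(p):
    r=[]
    for P,a,b in M:
        W=unit(p,P); r+=list(proj("top",W)[0]-a)+list(0.5*(proj("side",W)[0]-b))
    return r
r=least_squares(f,[.534,.163,0]);print(r.x,np.degrees(r.x[2]),np.array(r.fun))
p=r.x
t=cv2.imread("pics/top0.png")[150:250,60:290];s=3.4
t=cv2.resize(t,None,fx=s,fy=s,interpolation=cv2.INTER_CUBIC)
off=np.array([60,150])
for y in(-100,-90,90,100): line(t,"top",unit(p,[(-410,y,10),(-20,y,10)]),(255,0,0),s,off)
line(t,"top",unit(p,[(-15,-115,114),(-15,98,114),(-1,98,114),(-1,-115,114)]),(0,255,0),s,off,True)
line(t,"top",unit(p,[(-57,70,112),(-15,70,112)]),(0,0,255),s,off)
line(t,"top",unit(p,[(0,-94,126),(0,94,126),(180,94,126),(180,-94,126)]),(0,255,255),s,off,True)
cv2.imwrite("pics/ov1.png",t)
s=3;t=cv2.imread("pics/side0.png")[170:370,90:350];t=cv2.resize(t,None,fx=s,fy=s,interpolation=cv2.INTER_CUBIC);off=np.array([90,170])
for y in(-100,-90,90,100): line(t,"side",unit(p,[(-410,y,10),(-20,y,10)]),(255,0,0),s,off)
line(t,"side",unit(p,[(-57,70,112),(-15,70,112)]),(0,0,255),s,off)
line(t,"side",unit(p,[(0,-94,126),(0,94,126),(180,94,126),(180,-94,126)]),(0,255,255),s,off,True)
cv2.imwrite("pics/ov2.png",t)
E
```

```text
[ 0.5333  0.1633 -0.0004] -0.022309040961769715 [ 0.1299 -0.8604 -0.7654 -1.3009 -0.5161  0.6197  1.1399 -0.5782 -0.5137
  0.305  -0.0689 -0.5734]
```

View pics/ov1.png

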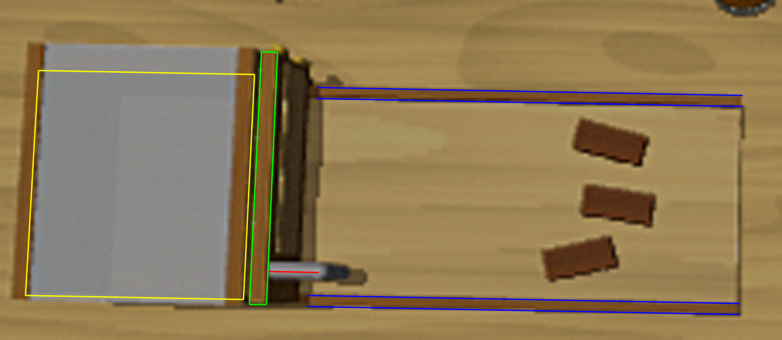

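View pics/ov2.png

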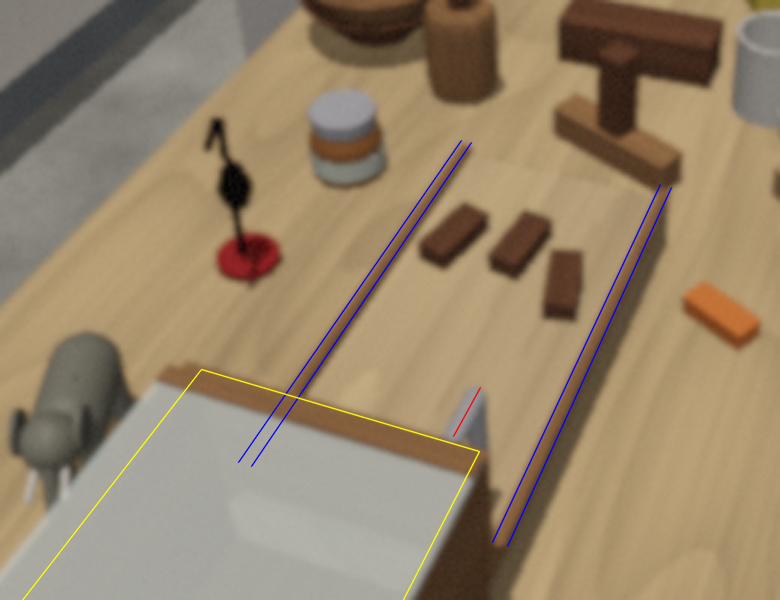

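```bash
python3 - <<'E'
from h import *
print("post top@.125",plane("top",tc(735,255),.125),plane("side",sc(618,50),.125))
for c in [(738,180),(772,200),(698,357),(661,338)]: print("blade",plane("top",tc(*c),.036))
for c in [(467,147),(453,195)]: pass
def q(n,uv,z): print(n,plane("top",uv,z))
q("mallet handle top",(336,146),.235);q("mallet head",(331,157),.07);q("bird head/beak",(216,126),.165);q("bird disc",(232,136),.005)
q("eleph tail side",(181,128),.06);q("eleph near",(158,145),.06);q("jar",(278,141),.07);q("mug",(353,257),.09);q("blank nearleft",(353,235),.055)
s=C["side"]
print("mallet tri",tri((336,146),(241,133)),"bird",tri((216,126),(163,212)))
for k,c in {"o0":[(403,139),(484,160),(475,195),(394,174)],"o1":[(406,216),(492,232),(488,267),(403,251)],"o2":[(358,295),(438,278),(448,311),(368,330)]}.items():
    P=np.array([plane("top",tc(*x),.07) for x in c]);print(k,P.mean(0),P[:,1].min(),P[:,0].min(),P[:,0].max())
t=cv2.imread("pics/top0.png")[100:220,190:390]
cv2.imwrite("pics/c3.png",cv2.resize(t,None,fx=4,fy=4,interpolation=cv2.INTER_CUBIC))
E
```

```text
post top@.125 [ 0.5201 -0.3522  0.125 ] [ 0.515  -0.3442  0.125 ]
blade [ 0.5845 -0.362   0.036 ]
blade [ 0.5691 -0.3891  0.036 ]
blade [ 0.4445 -0.3322  0.036 ]
blade [ 0.4588 -0.303   0.036 ]
mallet handle top [ 0.6986 -0.4017  0.235 ]
mallet head [ 0.6994 -0.41    0.07  ]
bird head/beak [ 0.7659 -0.0636  0.165 ]
bird disc [ 0.7751 -0.0942  0.005 ]
eleph tail side [0.7846 0.0611 0.06  ]
eleph near [0.7291 0.1311 0.06  ]
jar [ 0.7467 -0.2445  0.07  ]
mug [ 0.3933 -0.4757  0.09  ]
blank nearleft [ 0.4593 -0.4819  0.055 ]
mallet tri (array([ 0.6996, -0.4025,  0.2297]), np.float64(0.00021596127856735178)) bird (array([ 0.7612, -0.066 ,  0.171 ]), np.float64(0.00671799413778823))
o0 [ 0.5868 -0.1283  0.07  ] -0.16287310487539067 0.565629652116189 0.6079607673916501
o1 [ 0.5294 -0.1361  0.07  ] -0.1703179614012193 0.5103890694521961 0.5484245604574756
o2 [ 0.4812 -0.1035  0.07  ] -0.13804703058673734 0.4604945020890597 0.5012368191475297
```

View pics/c3.png

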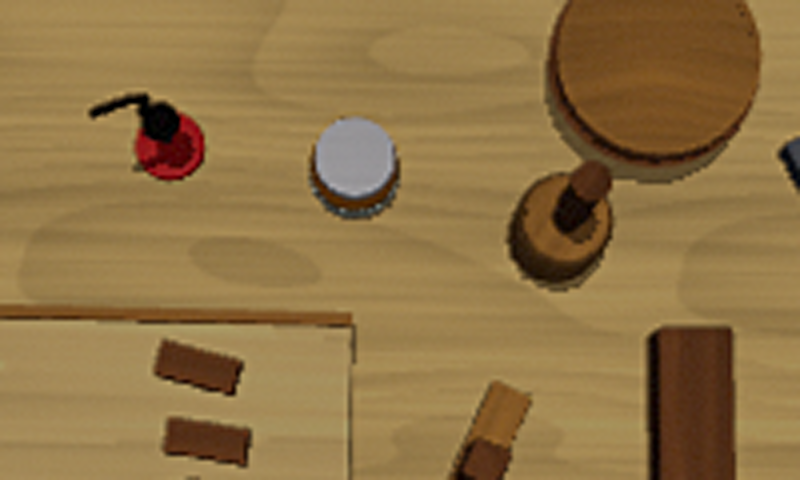

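```bash
python3 -m inch '{"dp":[[0,0,0],[0,0,0],[0,0,0],[0,0,0],[0,0,0],[0,0,0],[0,0,0],[0,0,0],[0,0,0],[0,0,0],[0,0,0]],"yaw":[6.64,6.64,6.64,6.64,6.64,6.64,6.64,6.64,6.64,6.64,6.64]}' 60; python3 -m inch '{"dp":[[0,20,35],[0,20,35],[0,20,35],[0,20,35],[0,20,35],[0,20,35],[0,20,35],[0,20,35],[0,20,35],[0,20,35],[0,20,35],[0,20,35],[0,20,35],[0,20,35],[0,0,0],[0,0,0]],"yaw":[0,0,0,0,0,0,0,0,0,0,0,0,0,0,0,0]}'
```

```text
time_s: 1.02
position: [0.1825, 0.5973, 0.2329]
tcp_rot: [[-0.001, 1.0, -0.006], [-0.001, -0.006, -1.0], [-1.0, -0.001, 0.001]]
force: [0.5, -0.7, -0.3]
opening: 0.691
time_s: 2.35
position: [0.4633, 0.1055, 0.2333]
tcp_rot: [[-0.0, 1.0, -0.006], [0.0, -0.006, -1.0], [-1.0, -0.0, -0.0]]
force: [-0.5, 1.3, -0.1]
opening: 0.695
```

```bash
python3 -m inch '{"dp":[[20,0,0],[25,0,0],[25,0,0],[27,0,0],[0,0,0],[0,0,0]],"yaw":[0,0,0,0,0,0]}'; python3 - <<'E'
from rig import bot
import cv2
for n,a in(("side",(slice(170,370),slice(150,410))),("top",(slice(150,290),slice(60,240)))):
    c=bot.capture(n)["color"][:,:,::-1][a]; cv2.imwrite(f"pics/{n}1.png",cv2.resize(c,None,fx=3,fy=3,interpolation=cv2.INTER_CUBIC))
E
```

```text
time_s: 2.85
position: [0.4603, 0.1086, 0.1357]
tcp_rot: [[-0.005, 1.0, 0.001], [0.0, 0.001, -1.0], [-1.0, -0.005, -0.0]]
force: [0.1, 0.1, -0.2]
opening: 0.689
```

View pics/side1.png

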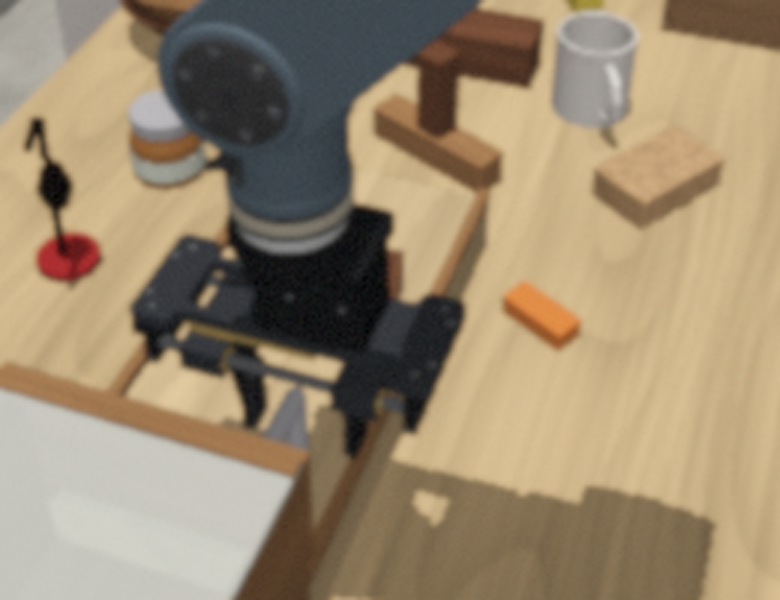

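The side crop shows the open fingers at (250,390) and (360,420), straddling the grey handle bar at (290,415). I'll close on it.

```bash
python3 -m inch '{"dp":[[0,3,2],[0,0,0],[0,0,0],[0,0,0],[0,0,0],[0,0,0],[0,0,0],[0,0,0]],"yaw":[0,0,0,0,0,0,0,0]}' 0
python3 - <<'E'
import numpy as np
# rows: arc of bar about hinge, tool yaw follows door (tool y=(cos,sin)th, z=-(Y rotated))
H=np.array([.6483,.1483])
for N in (10,15,):
  pass
# chord per step in tool frame: steps d deg
for d in (5,):
    r=np.hypot(185,42); a=np.arctan2(42,185)
    b=lambda t:np.array([-185*np.cos(t)+42*np.sin(t),-185*np.sin(t)-42*np.cos(t)])
    dd=b(np.radians(d))-b(0); print("tool y,z",dd[0],-dd[1])
b=lambda t:np.array([-185*np.cos(t)+42*np.sin(t),-185*np.sin(t)-42*np.cos(t)])
for t in (50,60,90,95,97,100): print(t,(H*1000+b(np.radians(t))))
E
```

```text
time_s: 3.62
position: [0.4654, 0.1054, 0.1366]
tcp_rot: [[0.0, 1.0, -0.001], [-0.0, -0.001, -1.0], [-1.0, 0.0, 0.0]]
force: [3.0, -0.5, -0.1]
opening: 0.167
tool y,z 4.364522048428711 15.96398972817007
50 [561.55815882 -20.41530158]
60 [592.17306696 -32.9146997 ]
90 [690.3 -36.7]
95 [706.26398973 -32.33547795]
97 [712.5327669  -30.20252563]
100 [721.78683849 -26.59621085]
```

```bash
python3 -m inch '{"dp":[[0,3.4,12.8],[0,3.4,12.8],[0,3.4,12.8],[0,3.4,12.8],[0,3.4,12.8],[0,3.4,12.8],[0,3.4,12.8],[0,3.4,12.8],[0,3.4,12.8],[0,3.4,12.8],[0,3.4,12.8],[0,3.4,12.8],[0,0,0]],"yaw":[-4,-4,-4,-4,-4,-4,-4,-4,-4,-4,-4,-4,0]}'
python3 -c "
import numpy as np
t=np.radians(48);print(648.3-185*np.cos(t)+42*np.sin(t),148.3-185*np.sin(t)-42*np.cos(t))"
```

```text
time_s: 4.7
position: [0.5619, -0.0181, 0.1366]
tcp_rot: [[0.006, 0.67, 0.743], [0.002, 0.743, -0.67], [-1.0, 0.005, 0.004]]
force: [3.0, 5.8, 1.3]
opening: 0.149
555.7229204936617 -17.285278180389966
```

```bash
python3 -m inch '{"dp":[[0,3.4,12.8],[0,3.4,12.8],[0,3.4,12.8],[0,3.4,12.8],[0,3.4,12.8],[0,3.4,12.8],[0,3.4,12.8],[0,3.4,12.8],[0,3.4,12.8],[0,3.4,12.8],[0,3.4,12.8],[0,3.4,12.8],[0,0,0],[0,0,0]],"yaw":[-4,-4,-4,-4,-4,-4,-4,-4,-4,-4,-4,-4,0,0]}'
python3 - <<'E'
from rig import bot
import cv2
for n,a in(("side",(slice(100,300),slice(90,350))),("top",(slice(100,290),slice(80,330)))):
    c=bot.capture(n)["color"][:,:,::-1][a]; cv2.imwrite(f"pics/{n}2.png",cv2.resize(c,None,fx=3,fy=3,interpolation=cv2.INTER_CUBIC))
E
```

```text
time_s: 5.87
position: [0.7119, -0.0302, 0.1366]
tcp_rot: [[0.0, -0.103, 0.995], [0.002, 0.995, 0.103], [-1.0, 0.002, 0.0]]
force: [-0.7, 4.6, 3.7]
opening: 0.154
```

View pics/side2.png

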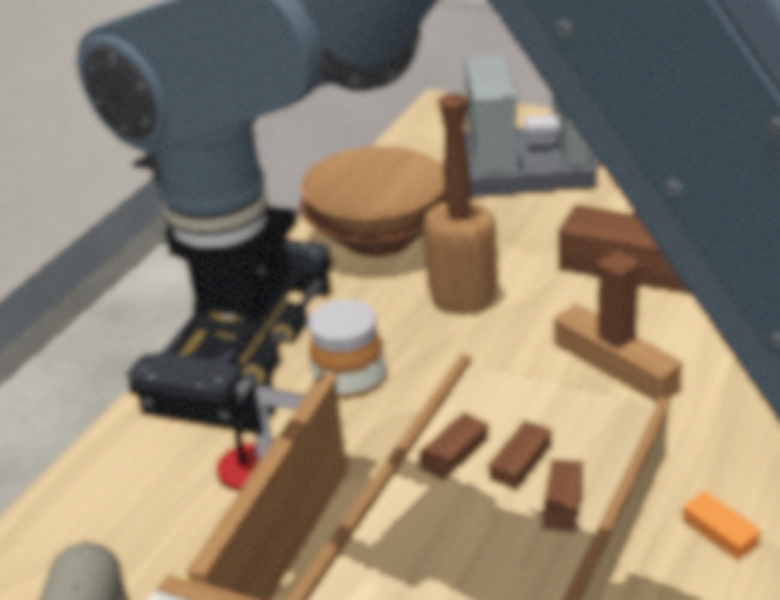

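View pics/top2.png

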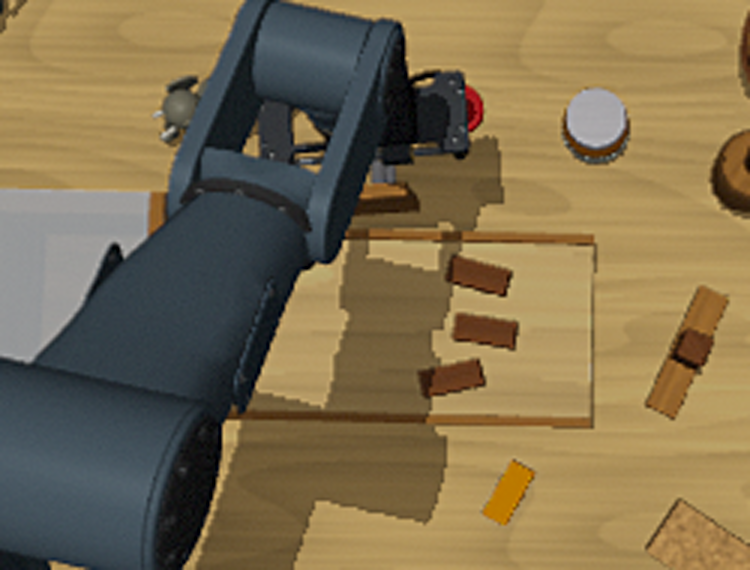

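Side view: the door is open at crop (270,480), held by its bar at (262,410). Top view: the panel's top edge (390,200) is just past square, and the bird is still upright at (475,105). Now release with a small opening and lift.

```bash
python3 -m inch '{"dp":[[0,0,0],[0,0,0],[0,0,0],[0,0,0],[-10,0,0],[-25,0,0],[-35,0,0],[-40,0,0],[-20,0,0],[0,0,0],[0,0,0]],"yaw":[0,0,0,0,0,0,0,0,0,0,0]}' 34
```

```text
time_s: 6.88
position: [0.7124, -0.0326, 0.2694]
tcp_rot: [[0.005, -0.103, 0.995], [-0.001, 0.995, 0.103], [-1.0, -0.002, 0.004]]
force: [-0.7, 0.4, -0.8]
opening: 0.392
```

```bash
python3 -m inch '{"dp":[[0,0,0],[0,0,0],[0,0,0],[0,0,0],[0,0,0],[0,0,0],[0,0,0],[0,0,0],[0,0,0],[0,0,0],[0,0,0],[0,0,0],[0,0,0],[0,0,0],[0,0,0],[0,0,0],[0,0,0],[0,0,0]],"yaw":[6.71,6.71,6.71,6.71,6.71,6.71,6.71,6.71,6.71,6.71,6.71,6.71,6.71,6.71,6.71,6.71,6.71,6.71]}' 60;  python3 -m inch '{"dp":[[0,-4.5,36.9],[0,-4.5,36.9],[0,-4.5,36.9],[0,-4.5,36.9],[0,-4.5,36.9],[0,-4.5,36.9],[0,-4.5,36.9],[0,-4.5,36.9],[0,-4.5,36.9],[0,-4.5,36.9],[0,0,0],[0,0,0],[0,0,0]],"yaw":[0,0,0,0,0,0,0,0,0,0,0,0,0]}'
python3 - <<'E'
from rig import bot
import cv2
for n,a in(("side",(slice(100,300),slice(190,450))),("top",(slice(100,290),slice(130,380)))):
    c=bot.capture(n)["color"][:,:,::-1][a]; cv2.imwrite(f"pics/{n}3.png",cv2.resize(c,None,fx=3,fy=3,interpolation=cv2.INTER_CUBIC))
E
```

```text
time_s: 8.38
position: [0.7102, -0.0321, 0.264]
tcp_rot: [[-0.005, 0.905, -0.425], [0.001, -0.425, -0.905], [-1.0, -0.005, 0.001]]
force: [0.3, 0.2, -0.2]
opening: 0.685
time_s: 9.47
position: [0.5151, -0.3473, 0.2651]
tcp_rot: [[-0.002, 0.907, -0.421], [0.003, -0.421, -0.907], [-1.0, -0.003, -0.002]]
force: [-0.3, -0.3, 0.4]
opening: 0.687
```

View pics/side3.png

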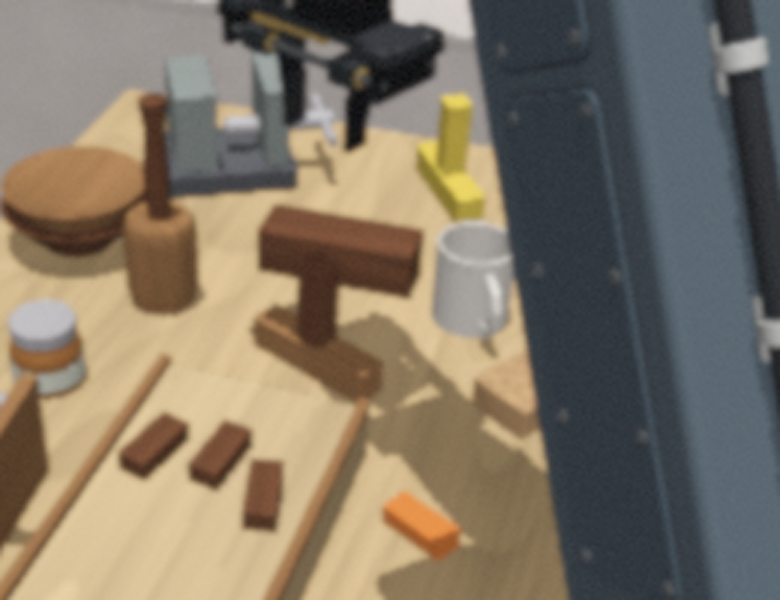

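View pics/top3.png

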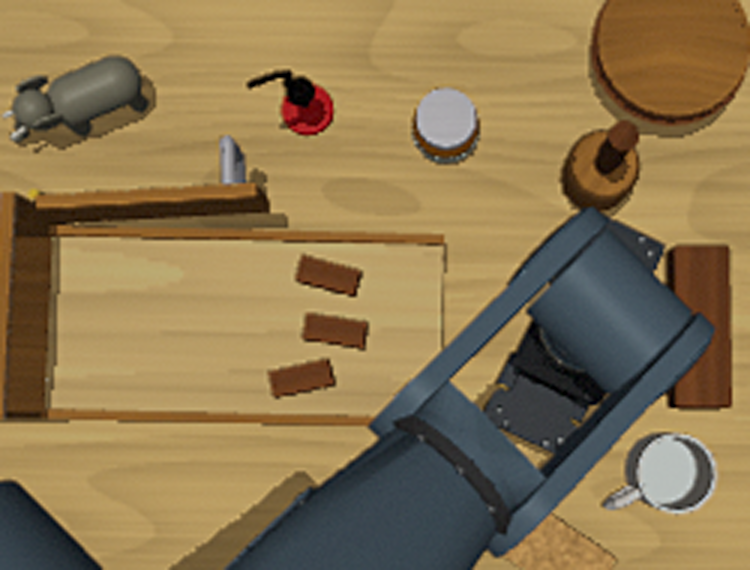

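The door stands a little past square (top crop 150,200), the bystanders are untouched, and the gripper is above the scraper's post. Descend and grip.

```bash
python3 -m inch '{"dp":[[30,0,0],[40,0,0],[40,0,0],[38,0,0],[20,0,0],[0,0,0],[0,0,0]],"yaw":[0,0,0,0,0,0,0]}'; python3 -m inch '{"dp":[[0,0,0],[0,0,0],[0,0,0],[0,0,0],[0,0,0],[0,0,0]],"yaw":[0,0,0,0,0,0]}' 0
python3 - <<'E'
from rig import bot
import cv2
for n,a in(("side",(slice(100,300),slice(190,450))),("top",(slice(100,290),slice(200,450)))):
    c=bot.capture(n)["color"][:,:,::-1][a]; cv2.imwrite(f"pics/{n}4.png",cv2.resize(c,None,fx=3,fy=3,interpolation=cv2.INTER_CUBIC))
E
```

```text
time_s: 10.15
position: [0.5161, -0.3463, 0.0975]
tcp_rot: [[-0.002, 0.908, -0.418], [0.002, -0.418, -0.908], [-1.0, -0.003, -0.001]]
force: [-0.4, 0.3, 1.0]
opening: 0.693
time_s: 10.65
position: [0.5153, -0.3478, 0.0994]
tcp_rot: [[-0.001, 0.908, -0.42], [0.0, -0.42, -0.908], [-1.0, -0.001, 0.0]]
force: [-2.3, 1.1, 6.9]
opening: 0.339
```

View pics/side4.png

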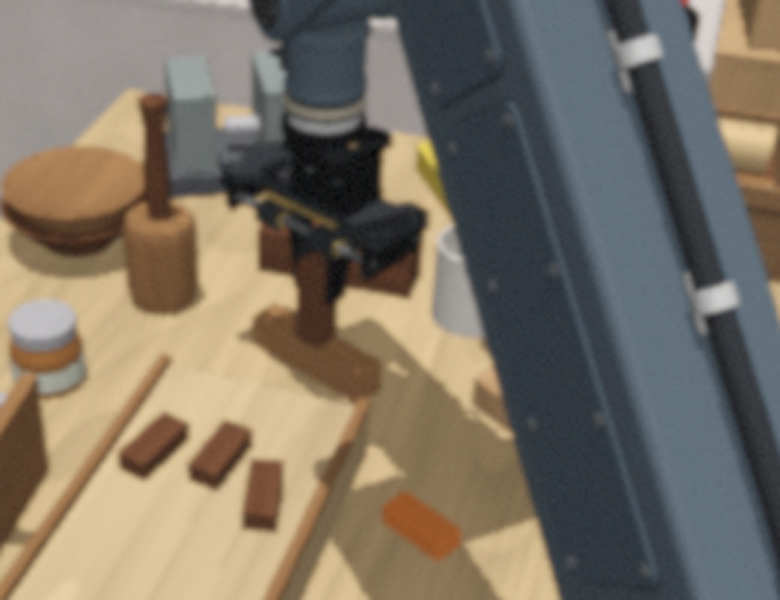

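The fingers hold the post at crop (315,270), opening 29.5 mm. Lift, square up to the tray, and carry it above the tray's outer end.

```bash
python3 -m inch '{"dp":[[-15,0,0],[-25,0,0],[-25,0,0],[-25,0,0],[-10,0,0],[0,0,0],[0,0,0],[0,0,0],[0,0,0],[0,0,0],[0,0,0]],"yaw":[0,0,0,0,0,-6.2,-6.2,-6.2,-6.2,0,0]}'; python3 -m inch '{"dp":[[0,3,-17],[0,3,-25],[0,3,-25],[0,3,-25],[0,3,-25],[0,3,-19],[0,0,0],[0,0,0],[0,0,0]],"yaw":[0,0,0,0,0,0,0,0,0]}'
python3 - <<'E'
from rig import bot
import cv2
for n,a in(("side",(slice(100,300),slice(190,450))),("top",(slice(100,290),slice(130,380)))):
    c=bot.capture(n)["color"][:,:,::-1][a]; cv2.imwrite(f"pics/{n}5.png",cv2.resize(c,None,fx=3,fy=3,interpolation=cv2.INTER_CUBIC))
E
```

```text
time_s: 11.67
position: [0.5154, -0.3476, 0.1975]
tcp_rot: [[-0.001, 1.0, -0.003], [0.001, -0.003, -1.0], [-1.0, -0.001, -0.001]]
force: [-0.4, -1.4, -2.9]
opening: 0.339
time_s: 12.42
position: [0.5341, -0.212, 0.1986]
tcp_rot: [[0.0, 1.0, -0.001], [-0.001, -0.001, -1.0], [-1.0, 0.0, 0.001]]
force: [0.3, -0.1, -3.2]
opening: 0.34
```

View pics/side5.png

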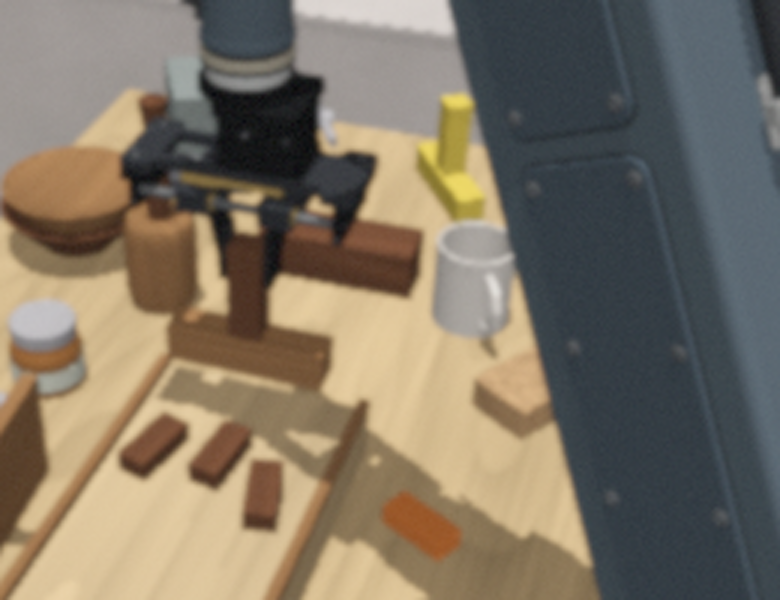

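View pics/top5.png

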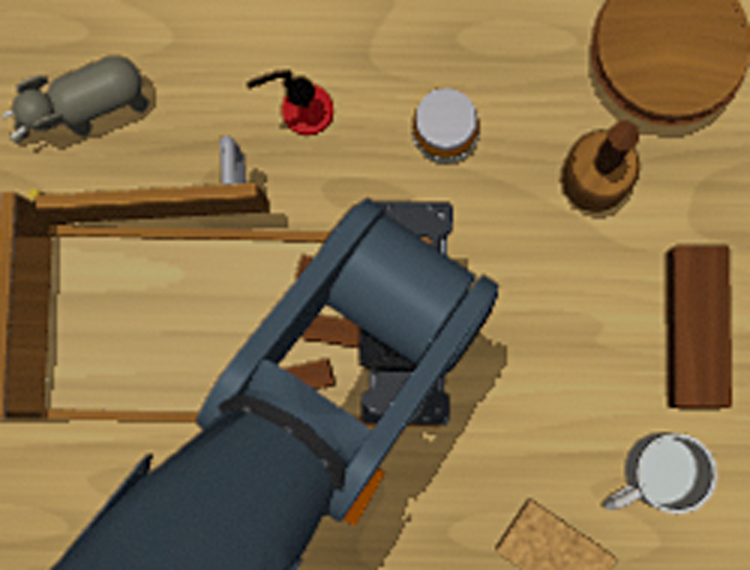

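The scraper hangs square over the tray's outer end, behind all three offcuts (side crop 250,340). Lower to about 1 mm above the tray, then sweep.

```bash
python3 -m inch '{"dp":[[20,0,0],[18,0,0],[7,0,0],[3,0,0],[0,0,0],[0,0,0]],"yaw":[0,0,0,0,0,0]}'
python3 -m inch '{"dp":[[0,0,-5],[0,0,-10],[0,0,-10],[0,0,-10],[0,0,-10],[0,0,-10],[0,0,-10],[0,0,-10],[0,0,-10],[0,0,-10],[0,0,-5],[0,0,0]],"yaw":[0,0,0,0,0,0,0,0,0,0,0,0]}'
python3 - <<'E'
from rig import bot
import cv2
for n,a in(("side",(slice(100,300),slice(190,450))),("top",(slice(100,290),slice(130,380)))):
    c=bot.capture(n)["color"][:,:,::-1][a]; cv2.imwrite(f"pics/{n}6.png",cv2.resize(c,None,fx=3,fy=3,interpolation=cv2.INTER_CUBIC))
E
```

```text
time_s: 13.02
position: [0.5345, -0.2128, 0.1511]
tcp_rot: [[0.001, 1.0, -0.001], [-0.001, -0.001, -1.0], [-1.0, 0.001, 0.001]]
force: [0.5, -0.1, -3.2]
opening: 0.341
time_s: 14.02
position: [0.5335, -0.1104, 0.1505]
tcp_rot: [[-0.001, 1.0, 0.001], [0.001, 0.001, -1.0], [-1.0, -0.001, -0.001]]
force: [0.3, -0.2, -2.3]
opening: 0.346
```

View pics/side6.png

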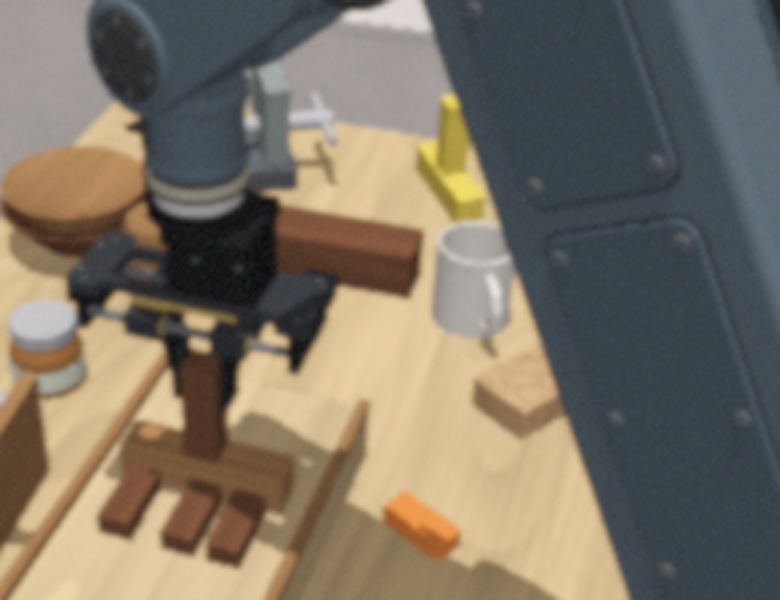

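View pics/top6.png

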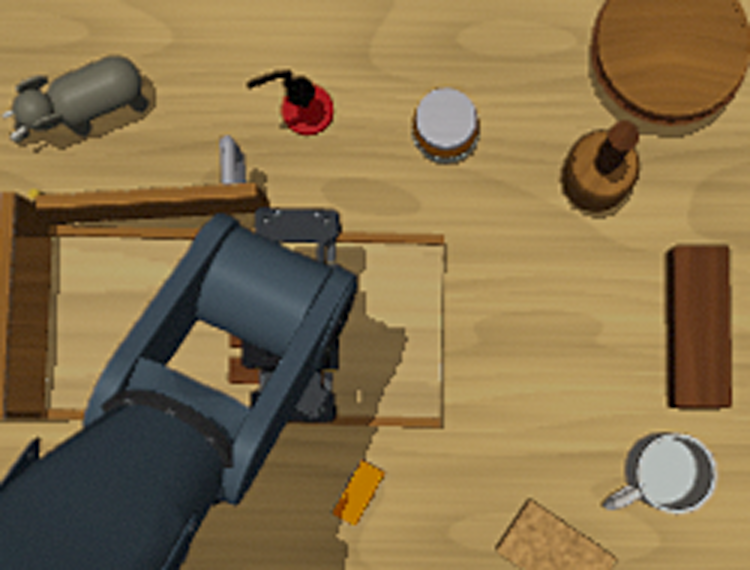

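All three offcuts are lined up end-on ahead of the blade (side crop 130,500; 190,517; 235,530). Keep sweeping.

```bash
python3 -m inch '{"dp":[[0,0,-6],[0,0,-11],[0,0,-11],[0,0,-11],[0,0,-11],[0,0,-11],[0,0,-11],[0,0,-11],[0,0,-11],[0,0,-11],[0,0,-11],[0,0,-11],[0,0,-11],[0,0,-11],[0,0,-11],[0,0,-11],[0,0,-11],[0,0,-8],[0,0,0]],"yaw":[0,0,0,0,0,0,0,0,0,0,0,0,0,0,0,0,0,0,0]}'
python3 - <<'E'
from rig import bot
import cv2
for n,a in(("side",(slice(180,380),slice(90,350))),("top",(slice(120,310),slice(50,300)))):
    c=bot.capture(n)["color"][:,:,::-1][a]; cv2.imwrite(f"pics/{n}7.png",cv2.resize(c,None,fx=3,fy=3,interpolation=cv2.INTER_CUBIC))
E
```

```text
time_s: 15.7
position: [0.5338, 0.0799, 0.1505]
tcp_rot: [[-0.0, 1.0, 0.001], [0.001, 0.001, -1.0], [-1.0, -0.0, -0.001]]
force: [-0.1, -0.9, -3.5]
opening: 0.343
```

View pics/side7.png

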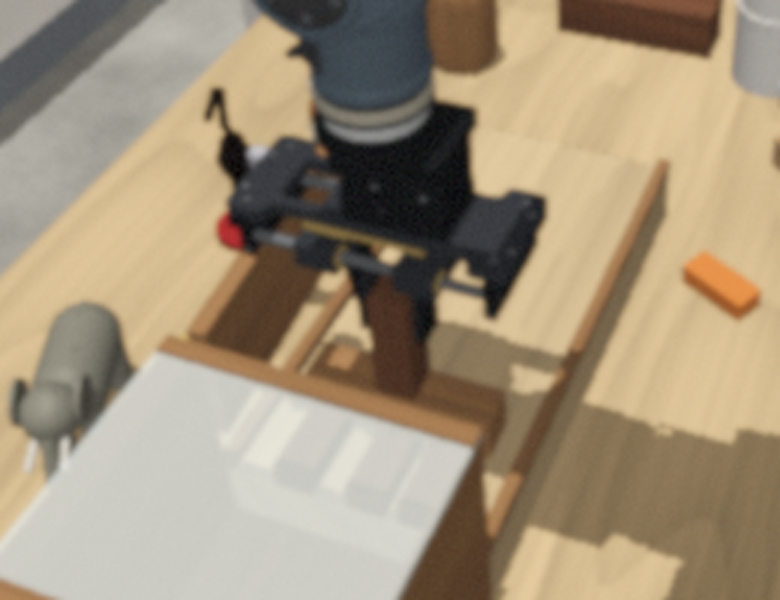

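View pics/top7.png

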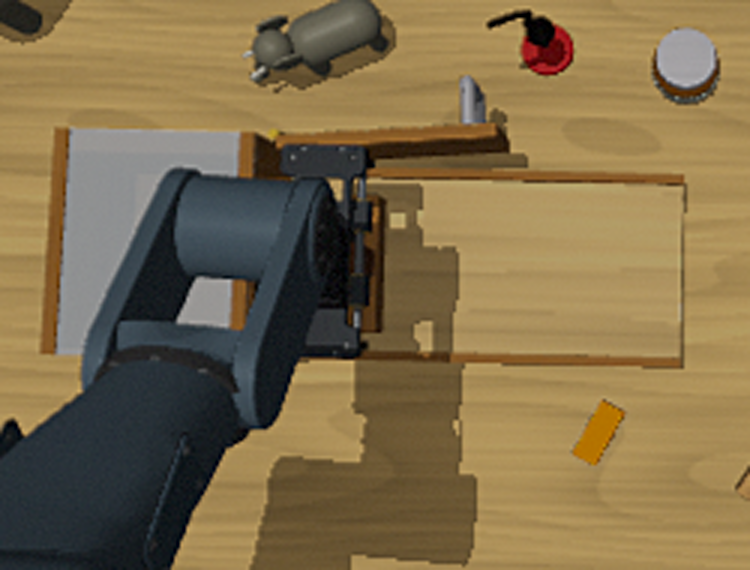

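The clear roof shows the three offcuts ahead of the blade, at the sill (side crop 305,450; 370,465; 430,490). Push on slowly until the blade is nearly at the sill.

```bash
python3 -m inch '{"dp":[[0,0,-6],[0,0,-8],[0,0,-8],[0,0,-8],[0,0,-8],[0,0,-8],[0,0,-8],[0,0,-4],[0,0,0],[0,0,0],[0,0,0]],"yaw":[0,0,0,0,0,0,0,0,0,0,0]}'
python3 - <<'E'
from rig import bot
import cv2
for n,a in(("side",(slice(180,380),slice(90,350))),("top",(slice(120,310),slice(50,300)))):
    c=bot.capture(n)["color"][:,:,::-1][a]; cv2.imwrite(f"pics/{n}8.png",cv2.resize(c,None,fx=3,fy=3,interpolation=cv2.INTER_CUBIC))
E
```

```text
time_s: 16.72
position: [0.534, 0.1359, 0.1505]
tcp_rot: [[-0.0, 1.0, -0.0], [-0.0, -0.0, -1.0], [-1.0, -0.0, 0.0]]
force: [-0.4, -0.3, -3.1]
opening: 0.346
```

View pics/side8.png

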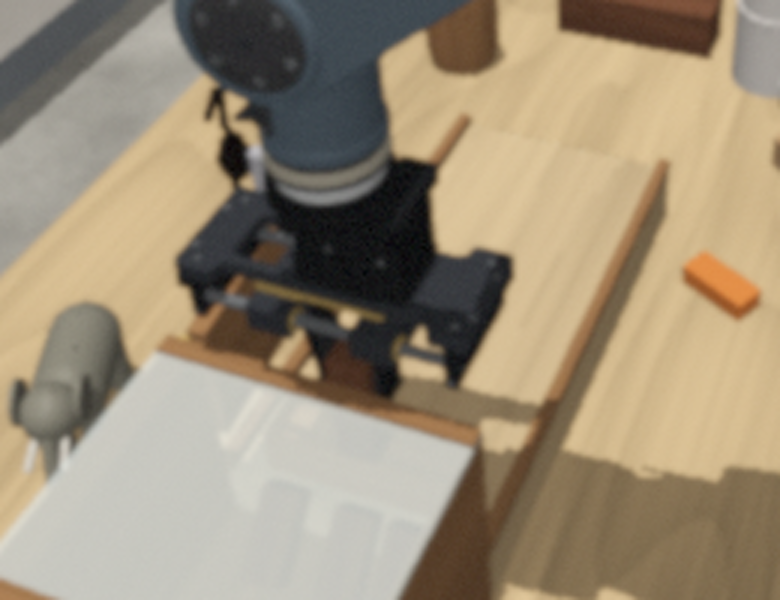

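```bash
python3 -m inch '{"dp":[[0,0,-3],[0,0,-3],[0,0,0],[0,0,0]],"yaw":[0,0,0,0]}'
python3 -m inch '{"dp":[[0,0,8],[0,0,15],[0,0,15],[0,0,15],[0,0,15],[0,0,15],[0,0,12],[0,0,0],[0,0,0]],"yaw":[0,0,0,0,0,0,0,0,0]}'
python3 - <<'E'
from rig import bot
import cv2,numpy as np
from h import *
p=(.5333,.1633,0)
im={n:bot.capture(n)["color"][:,:,::-1].copy() for n in("side","top")}
c=im["side"][250:400,80:280]; c=cv2.resize(c,None,fx=4,fy=4,interpolation=cv2.INTER_CUBIC)
g=cv2.createCLAHE(4,(4,4)).apply(cv2.cvtColor(c,cv2.COLOR_BGR2GRAY));g=cv2.cvtColor(g,cv2.COLOR_GRAY2BGR)
line(g,"side",unit(p,[(0,-94,-42),(0,94,-42),(180,94,-42),(180,-94,-42)]),(0,255,255),4,np.array([80,250]),True)
line(g,"side",unit(p,[(0,-94,0),(0,94,0)]),(0,0,255),4,np.array([80,250]))
cv2.imwrite("pics/side9.png",g)
c=cv2.resize(im["top"][120:290,50:250],None,fx=3.5,fy=3.5,interpolation=cv2.INTER_CUBIC)
cv2.imwrite("pics/top9.png",c)
E
```

```text
time_s: 17.15
position: [0.534, 0.1421, 0.1506]
tcp_rot: [[0.0, 1.0, -0.0], [-0.0, -0.0, -1.0], [-1.0, 0.0, 0.0]]
force: [-0.0, 0.4, -4.2]
opening: 0.346
time_s: 17.9
position: [0.5341, 0.0463, 0.1506]
tcp_rot: [[0.0, 1.0, -0.002], [0.0, -0.002, -1.0], [-1.0, 0.0, -0.0]]
force: [-0.6, 0.3, -2.8]
opening: 0.338
```

View pics/side9.png

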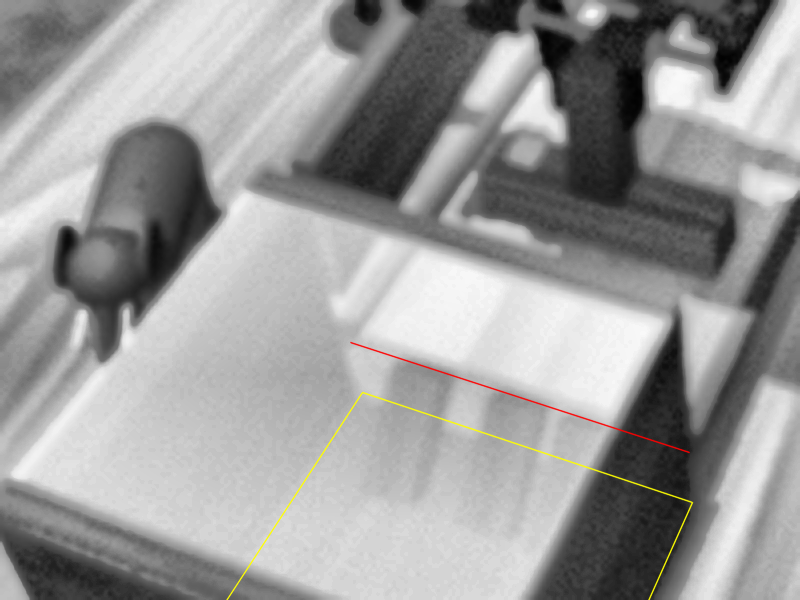

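View pics/top9.png

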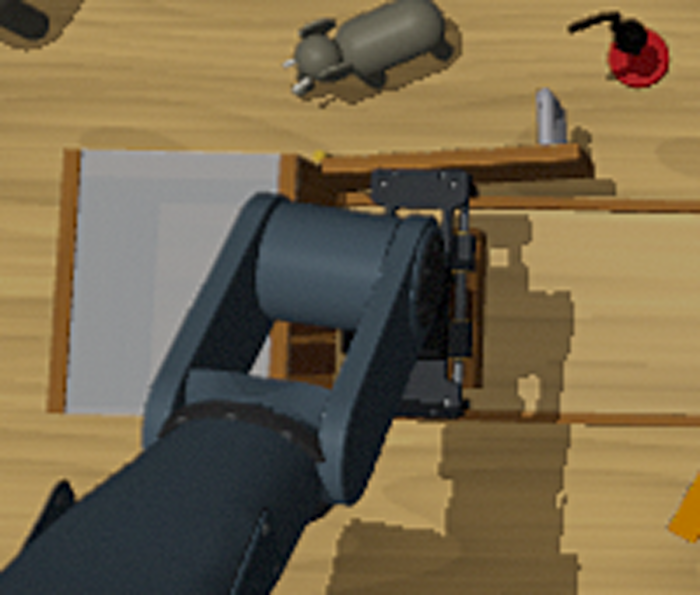

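```bash
python3 - <<'E'
from rig import bot
import cv2,numpy as np
from h import *
p=(.5333,.1633,0)
im=bot.capture("side")["color"][:,:,::-1].copy()
off=np.array([140,310]);s=8
c=im[310:385,140:240]; c=cv2.resize(c,None,fx=s,fy=s,interpolation=cv2.INTER_CUBIC)
lab=cv2.cvtColor(c,cv2.COLOR_BGR2LAB);lab[:,:,0]=cv2.createCLAHE(6,(2,2)).apply(lab[:,:,0]);c=cv2.cvtColor(lab,cv2.COLOR_LAB2BGR)
d=c.copy()
def box(cx,cz,th,y,col):
    u=np.array([np.cos(th),0,-np.sin(th)]);w=np.array([np.sin(th),0,np.cos(th)]);ctr=np.array([cx,y,cz])
    f=lambda k:[ctr+a*32*u+np.array([0,b*14,0])+k*10*w for a,b in((-1,-1),(-1,1),(1,1),(1,-1))]
    line(d,"side",unit(p,f(1)),col,s,off,True);line(d,"side",unit(p,f(-1)),col,s,off,True)
# flat on floor
box(35,-32,0,-52,(0,0,255))
# lean 30deg: lower front corner on floor, underside on sill edge
th=np.radians(41);u=np.array([np.cos(th),-np.sin(th)]);w=np.array([np.sin(th),np.cos(th)])
ctr=np.array([0,0])+32*u+10*w
box(ctr[0],ctr[1],th,-6,(255,0,0))
line(d,"side",unit(p,[(0,-94,0),(0,94,0)]),(0,255,255),s,off)
cv2.imwrite("pics/s10.png",d);cv2.imwrite("pics/s10r.png",c)
E
```

```text
(no output)
```

View pics/s10.png

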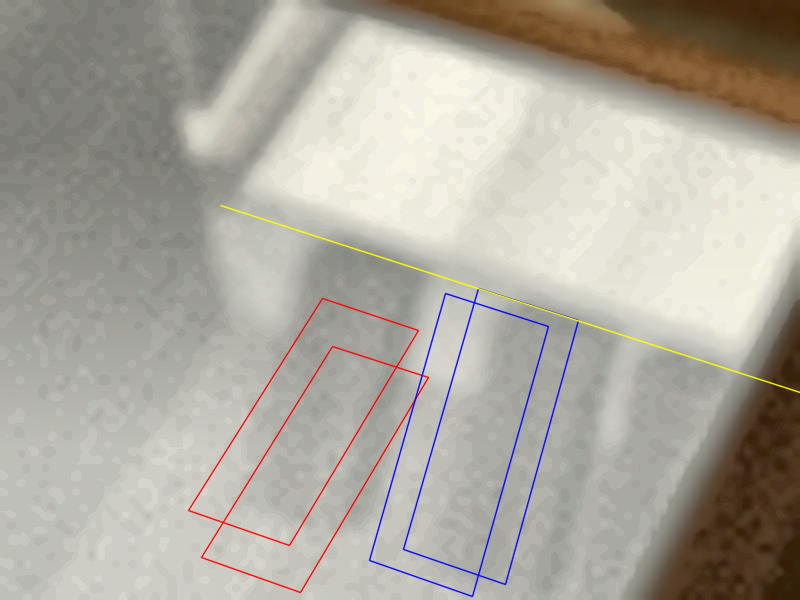

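View pics/s10r.png

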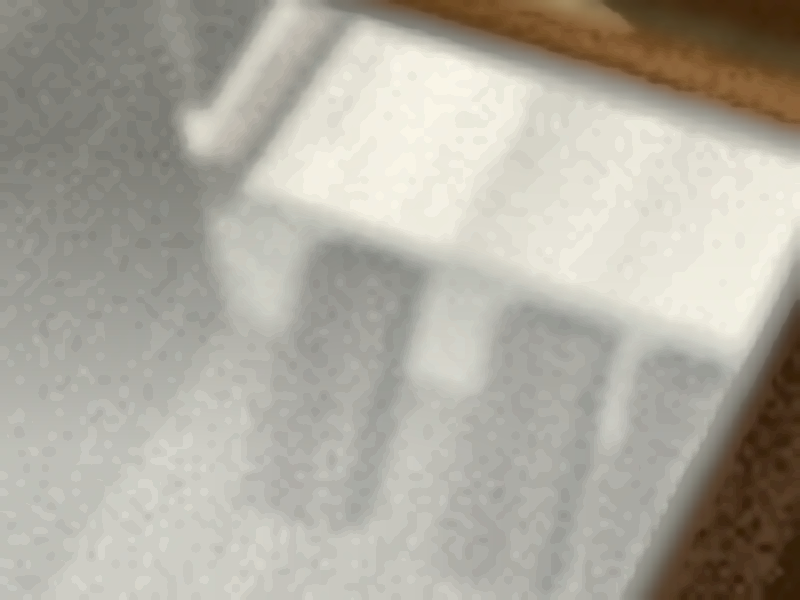

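The offcuts did drop inside, but the raw and enhanced side crops show them leaning with their rear ends against the sill face: dark strips run from the sill edge at (360,250), (565,305) and (690,345) down to the floor. I'll turn the scraper a quarter turn so that its blade end can reach inside past the lintel, and push each one off the sill.

```bash
python3 -m inch '{"dp":[[0,0,0],[0,0,0],[0,0,0],[0,0,0],[0,0,0],[0,0,0],[0,0,0],[0,0,0],[0,0,0],[0,0,0],[0,0,0],[0,0,0],[0,0,0],[0,0,0]],"yaw":[-6.92,-6.92,-6.92,-6.92,-6.92,-6.92,-6.92,-6.92,-6.92,-6.92,-6.92,-6.92,-6.92,0]}'
python3 -m inch '{"dp":[[0,8,0],[0,10,0],[0,10,0],[0,10,0],[0,10,0],[0,10,0],[0,8,0],[0,8,0],[0,0,0],[0,0,0]],"yaw":[0,0,0,0,0,0,0,0,0,0]}'
python3 - <<'E'
from rig import bot
import cv2
im=bot.capture("side")["color"][:,:,::-1]
cv2.imwrite("pics/s11.png",cv2.resize(im[230:400,90:290],None,fx=3.5,fy=3.5,interpolation=cv2.INTER_CUBIC))
E
```

```text
time_s: 19.22
position: [0.5339, 0.0478, 0.1506]
tcp_rot: [[-0.0, -0.002, 1.0], [0.0, 1.0, 0.002], [-1.0, 0.0, -0.0]]
force: [0.4, 0.6, -2.1]
opening: 0.343
time_s: 20.05
position: [0.534, 0.1214, 0.1505]
tcp_rot: [[-0.0, 0.0, 1.0], [-0.0, 1.0, -0.0], [-1.0, -0.0, -0.0]]
force: [-0.2, 0.3, -2.3]
opening: 0.344
```

View pics/s11.png

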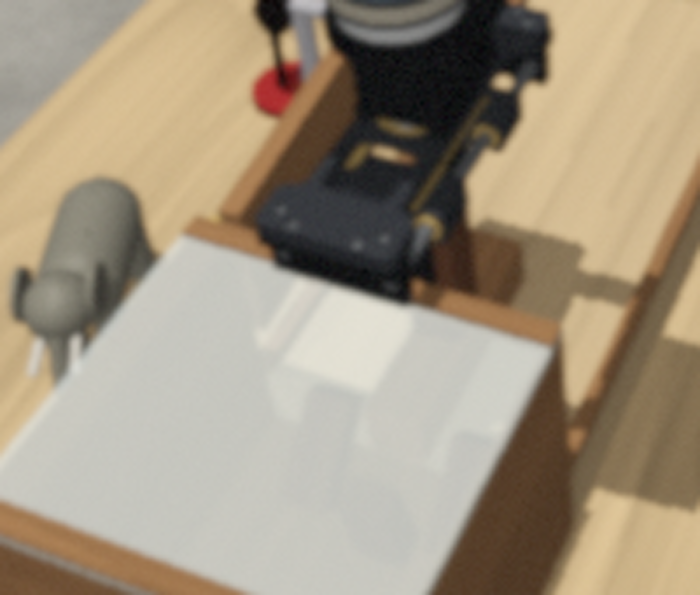

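The middle offcut has moved clear of the sill (now a dark patch at (385,520)). Same for the far one (x = 0.587), then the near one (x = 0.490).

```bash
python3 -m inch '{"dp":[[0,-15,0],[0,-25,0],[0,-16,0],[0,0,10],[0,0,20],[0,0,15],[0,0,8],[0,8,0],[0,10,0],[0,10,0],[0,10,0],[0,10,0],[0,8,0],[0,0,0],[0,0,0]],"yaw":[0,0,0,0,0,0,0,0,0,0,0,0,0,0,0]}'
python3 -m inch '{"dp":[[0,-15,0],[0,-25,0],[0,-16,0],[0,0,-15],[0,0,-25],[0,0,-25],[0,0,-22],[0,0,-10],[0,8,0],[0,10,0],[0,10,0],[0,10,0],[0,10,0],[0,8,0],[0,0,0],[0,0,0]],"yaw":[0,0,0,0,0,0,0,0,0,0,0,0,0,0,0,0]}'
python3 - <<'E'
from rig import bot
import cv2
im=bot.capture("side")["color"][:,:,::-1]
cv2.imwrite("pics/s12.png",cv2.resize(im[230:400,90:290],None,fx=3.5,fy=3.5,interpolation=cv2.INTER_CUBIC))
E
```

```text
time_s: 21.35
position: [0.5868, 0.1217, 0.1506]
tcp_rot: [[-0.0, -0.001, 1.0], [-0.0, 1.0, 0.001], [-1.0, -0.0, -0.0]]
force: [1.0, -0.3, -2.7]
opening: 0.342
time_s: 22.68
position: [0.4902, 0.1218, 0.1504]
tcp_rot: [[-0.0, -0.001, 1.0], [-0.0, 1.0, 0.001], [-1.0, -0.0, -0.0]]
force: [-0.1, -0.7, -2.9]
opening: 0.343
```

View pics/s12.png

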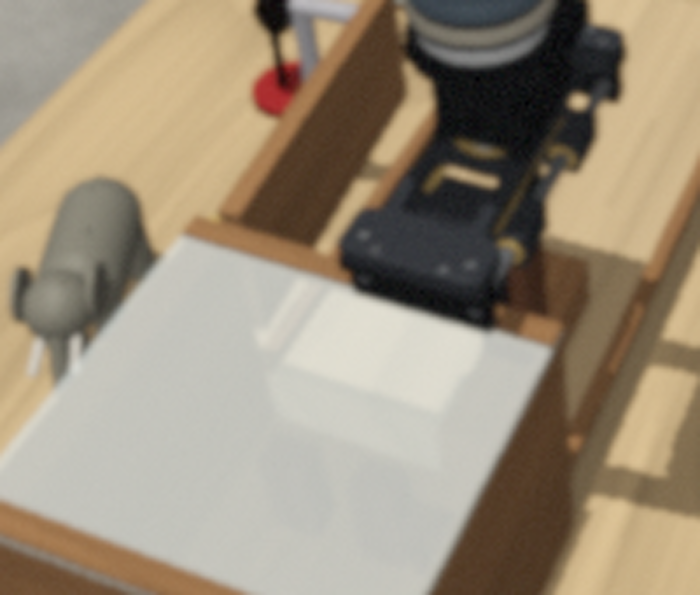

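The sill face is clear across its width and two offcuts lie flat well inside, at (295,480) and (390,510); the near wall hides the third. Retract, set the scraper down mid-tray, and release.

```bash
python3 -m inch '{"dp":[[0,-10,0],[0,-20,0],[0,-20,0],[0,-20,0],[0,-20,8],[0,-20,10],[0,-20,10],[0,-20,10],[0,-20,5],[0,-10,0],[0,0,0],[0,0,0],[0.5,0,0],[0.5,0,0],[0.5,0,0],[0,0,0]],"yaw":[0,0,0,0,0,0,0,0,0,0,0,0,0,0,0,0]}'
```

```text
time_s: 24.07
position: [0.5321, -0.0578, 0.1495]
tcp_rot: [[-0.001, -0.0, 1.0], [0.001, 1.0, 0.0], [-1.0, 0.001, -0.001]]
force: [-2.7, 0.9, 2.3]
opening: 0.341
```

```bash
python3 - <<'E'
from rig import bot
import cv2
im=bot.capture("side")["color"][:,:,::-1]
cv2.imwrite("pics/s13.png",cv2.resize(im[170:400,90:350],None,fx=2.6,fy=2.6,interpolation=cv2.INTER_CUBIC))
E
```

```text
(no output)
```

View pics/s13.png

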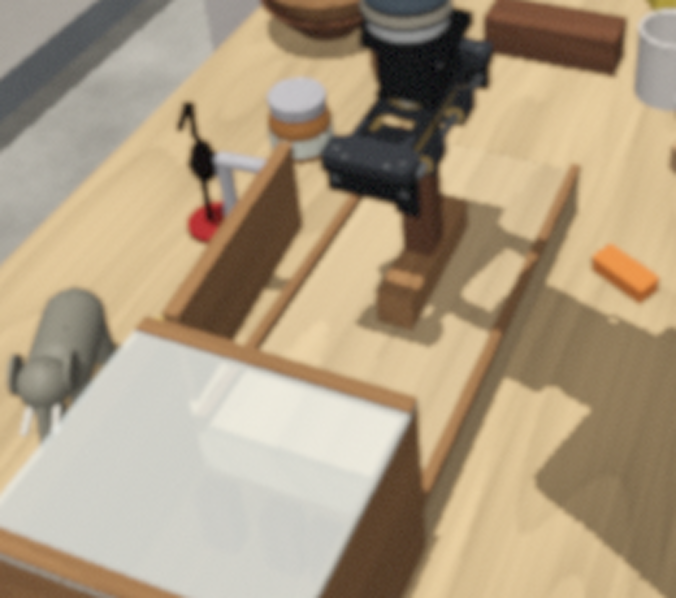

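The scraper stands on the empty tray (415,265), and the force change of about 5 N shows it is seated. Release and lift away.

```bash
python3 -m inch '{"dp":[[0,0,0],[0,0,0],[0,0,0],[0,0,0],[0,0,0],[-8,0,0],[-25,0,0],[-35,0,0],[-35,0,0],[-30,0,0],[-15,0,0],[0,0,0],[0,0,0]],"yaw":[0,0,0,0,0,0,0,0,0,0,0,0,0]}' 55
python3 -m inch '{"dp":[[0,0,-15],[0,0,-25],[0,0,-30],[0,0,-30],[0,0,-15],[0,-10,0],[0,-30,0],[0,-38,0],[0,-38,0],[0,-38,0],[0,-38,0],[0,-30,0],[0,-10,0],[0,0,0],[0,0,0]],"yaw":[0,0,0,0,0,0,0,0,0,0,0,0,0,0,0]}'
python3 - <<'E'
from rig import bot
import cv2
for n in("side","top"):
    im=bot.capture(n)["color"][:,:,::-1]; cv2.imwrite(f"pics/{n}14.png",im)
    if n=="side": cv2.imwrite("pics/s14.png",cv2.resize(im[170:400,90:350],None,fx=2.6,fy=2.6,interpolation=cv2.INTER_CUBIC))
    else: cv2.imwrite("pics/t14.png",cv2.resize(im[90:270,50:450],None,fx=2,fy=2,interpolation=cv2.INTER_CUBIC))
E
```

```text
time_s: 25.2
position: [0.5331, -0.0591, 0.2981]
tcp_rot: [[0.002, 0.001, 1.0], [-0.001, 1.0, -0.001], [-1.0, -0.001, 0.002]]
force: [-0.6, 0.2, -0.5]
opening: 0.632
time_s: 26.45
position: [0.4172, -0.2904, 0.2957]
tcp_rot: [[-0.002, 0.002, 1.0], [0.003, 1.0, -0.002], [-1.0, 0.003, -0.002]]
force: [0.0, 1.5, -0.5]
opening: 0.631
```

View pics/s14.png

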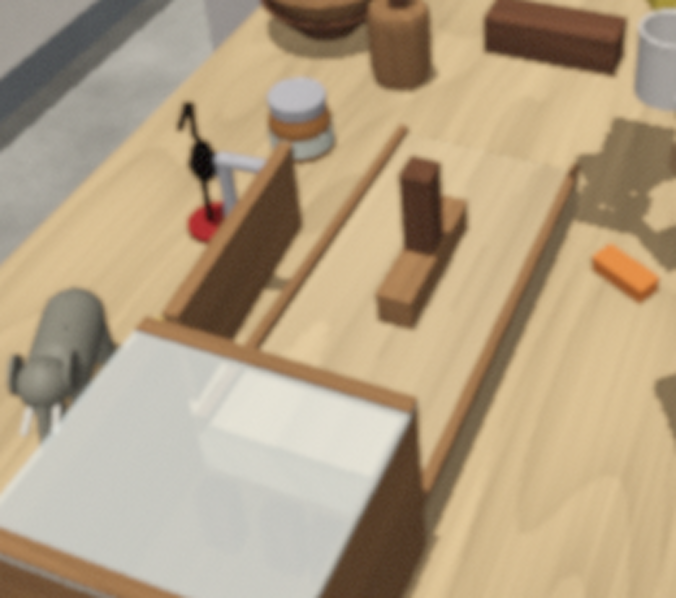

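View pics/t14.png

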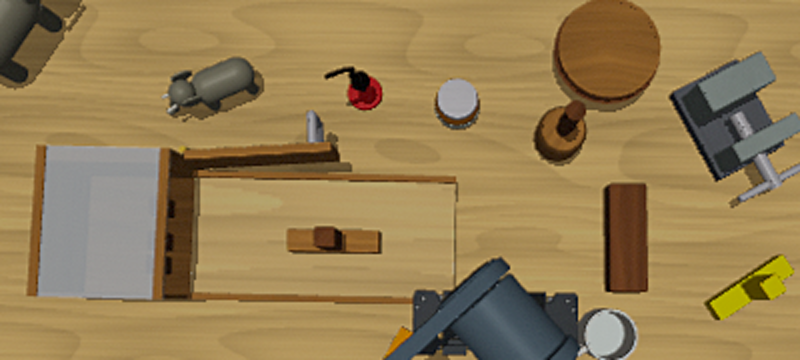

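```bash
python3 - <<'E'
from h import *
import cv2
for c in [(171,208),(170,242),(169,265)]:
    uv=((c[0]+.5)/2-.5+50,(c[1]+.5)/2-.5+90); print("offcut end: unit x,y", (plane("top",uv,.028)-[.5333,.1633,0])[[1,0]]*1000)
a,b=[plane("top",((u+.5)/2-.5+50,(v+.5)/2-.5+90),.164) for u,v in((184,152),(337,145))]
print("door",90+np.degrees(np.arctan2(b[0]-a[0],a[1]-b[1])))
A=cv2.imread("pics/top0.png").astype(int);B=cv2.imread("pics/top14.png").astype(int)
d=(np.abs(A-B).max(2)>60).astype(np.uint8);n,_,st,_=cv2.connectedComponentsWithStats(d)
print([tuple(s) for s in st[1:] if s[4]>25])
t=cv2.imread("pics/top14.png")[155:250,110:170]
cv2.imwrite("pics/t15.png",cv2.resize(t,None,fx=6,fy=6,interpolation=cv2.INTER_CUBIC))
E
```

```text
offcut end: unit x,y [42.4437 44.0288]
offcut end: unit x,y [ 41.541  -10.0749]
offcut end: unit x,y [ 41.4445 -46.4801]
door 93.74111322931843
[(np.int32(203), np.int32(145), np.int32(5), np.int32(16), np.int32(46)), (np.int32(136), np.int32(162), np.int32(84), np.int32(17), np.int32(481)), (np.int32(139), np.int32(179), np.int32(29), np.int32(60), np.int32(441)), (np.int32(228), np.int32(185), np.int32(23), np.int32(14), np.int32(205)), (np.int32(135), np.int32(190), np.int32(3), np.int32(9), np.int32(27)), (np.int32(309), np.int32(196), np.int32(14), np.int32(12), np.int32(74)), (np.int32(195), np.int32(204), np.int32(58), np.int32(13), np.int32(353)), (np.int32(4), np.int32(205), np.int32(336), np.int32(215), np.int32(19075)), (np.int32(220), np.int32(220), np.int32(22), np.int32(13), np.int32(199)), (np.int32(0), np.int32(302), np.int32(59), np.int32(50), np.int32(1636)), (np.int32(183), np.int32(367), np.int32(28), np.int32(21), np.int32(150)), (np.int32(203), np.int32(415), np.int32(9), np.int32(5), np.int32(29))]
```

View pics/t15.png

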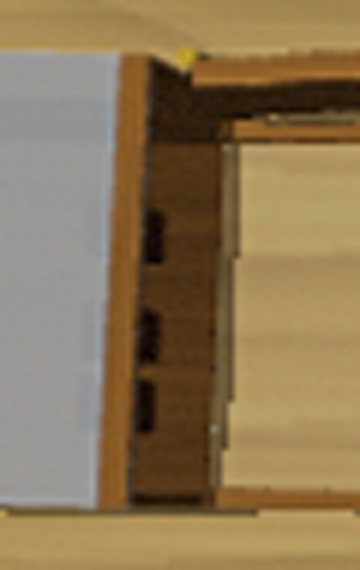

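The doorway strip shows the ends of all three offcuts, (155,235), (150,335) and (145,405), on the cupboard floor about 40 mm past the sill. One overlay to confirm the door angle.

```bash
python3 - <<'E'
from h import *
im=cv2.imread("pics/top14.png");off=np.array([120,130]);s=6
c=cv2.resize(im[130:200,120:240],None,fx=s,fy=s,interpolation=cv2.INTER_CUBIC)
for th,col in((90,(0,0,255)),(96,(0,255,0))):
    t=np.radians(th);u=np.array([-np.cos(t),-np.sin(t)]);n=np.array([np.sin(t),-np.cos(t)]);H=np.array([.6483,.1483])
    P=lambda a,b,z:np.append(H+u*a/1000+n*b/1000,z)
    line(c,"top",np.array([P(0,0,.164),P(213,0,.164),P(213,-14,.164),P(0,-14,.164)]),col,s,off,True)
    line(c,"top",np.array([P(185,0,.155),P(185,49,.155)]),col,s,off)
cv2.imwrite("pics/t16.png",c)
E
```

```text
(no output)
```

View pics/t16.png

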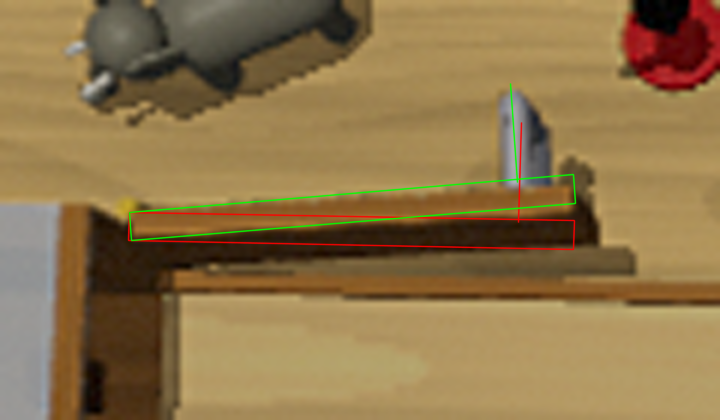

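The door's top edge lies between the 90° (red) and 96° (green) outlines, near the green: about 95°, past square. The difference image shows none of the bystanders moved. Handing in.

```bash
python3 -c "
from rig import bot
print(bot.hand_in())"
```

```text
the job is handed in; nothing more can be done
None
```

I opened the door by its handle, swept the three offcuts over the sill with the scraper, stood the scraper on the tray, and handed the job in at about 26.5 s.

After the first sweep the offcuts leaned against the sill inside the cupboard. I turned the scraper a quarter turn and used its blade end to push each one further in.

My last checks showed:
- **Offcuts:** all three are inside, with their near ends about 40 mm past the sill. I saw the near one only by its end in the doorway strip, because the side wall hides the rest of it.
- **Door:** about 95° by overlay. This disagrees slightly with the 97° at which the gripper let go and a rougher picture reading of 94°. All three are past square.
- **Scraper:** upright mid-tray, released, with nothing touching it.
- **Bystanders:** comparing top-view pictures from before and after shows no movement. The arm blocked part of that view around the sanding block and the orange piece, so I couldn't compare those two; the orange piece looked in place in the last side view.
- **Forces:** wrist readings at the end of each move stayed under 10 N. I did not see peaks between readings.

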